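# Set the capsule mixer's timer, shut its hood and start it

## Robot

A 6-joint arm with a two-finger parallel gripper is mounted at the origin on a cart in front of the work surface, level with it; the furniture and walls round the work are solid. World frame = base frame: x ahead of the robot, y to its left, z up, the work surface at z = 0. Lengths are in mm, angles in degrees, forces in N, time in s.
With the tool pointing down it reaches from about 300 to 850 mm from the base axis. Payload 4.2 kg.
Tool frame: the origin (TCP) lies at the very end of the fingers, on their centre line; the grasp point (between the pads) lies 19 mm behind it (env.grasp_offset is the distance from the TCP to the grasp point, in mm); z points along the fingers, y is the line along which they close (so a half turn about z gives the same grasp; the last joint's range is limited). The gripper opens to 91 mm and grips with 3 to 60 N. Pads are 32 mm wide; open, the fingers measure 118 mm over their backs; the gripper's body (76 mm by 178 mm) begins 60 mm behind the grasp point.
Start: joints at [62.796, 18.312, 89.639, -0, 72.044, -1.146], TCP at [252.592, 516.566, 213.976] pointing down, gripper open.
Joint ranges: [-177.97, 177.97], [-48.28, 115.42], [12.27, 149.76], [-77.06, 257.06], [2.81, 150.46], [-146.56, 146.56]. Speed limits (degrees/s): [147.25, 147.25, 180, 180, 180, 180].

## Interface

Orientations are given as [roll, pitch, yaw] about the fixed x, y, z axes, in that order (R = Rz(yaw) Ry(pitch) Rx(roll)).
In Python, from workcell import env gives the robot as it stands. The module is installed in compiled form; this text tells all that it offers.
- The arm moves only by the tool send_rows, never from a script. Its argument "motion" is a list of rows, each an object of numbers: "tx", "ty", "tz": the shift along the tool's x, y, z in units of 500 mm (1.0 is 500 mm); "rx", "ry", "rz": the turn, a rotation vector about the tool's x, y, z in units of 30 degrees (1.0 is 30 degrees); "gripper": the closure, from -1 (fully open) to 1 (shut). In form: [{"tx": .., "ty": .., "tz": .., "rx": .., "ry": .., "rz": .., "gripper": ..}, ...]. A call has 1 to 12 rows; each row shifts and turns the commanded pose from where the row before left it, along the tool's axes as they then stand; what a row does not reach is not made up. A row lasts 1/8 s, in which the tool goes at most 62.5 mm and 10.7 degrees, less where a joint would pass 70% of its speed; a pose out of reach is approached as far as the arm can. A call with a number of a shift or a turn outside -1 to 1 is refused whole. A call with a gripper value outside its range is refused whole. The fingers move at their own pace and stop on an object; "grip_force" is the grip in N (left out, the last holds). Time passes only in rows, so rows that do not move let the fingers close. It gives the time, the measured TCP pose, the force, the opening and the grip force at its end, in the units of the state.
- env.state(): the state, without advancing time (a new reading comes with each control period).
- env.grab_frame(name): name is "scene" or "top" or "wrist"; returns a dict with "frame" (420x560x3 uint8, red, green, blue), "vertical_fov" (degrees; the focal length in pixels is half the picture's height over the tangent of half this angle, whatever the lens; pixels are square), "cx", "cy" (the principal point, pixels), "rvec" (rotation vector, rad) and "tvec" (3), from world to camera coordinates, as OpenCV has them; the wrist camera has in their place "T_tool_cam" (4x4, takes a point from camera to tool coordinates, whose origin is the TCP and whose axes are the flange's). Camera axes: x right, y down, z forward; pixel columns grow to the right and rows downward; lengths in mm; the calibration is good to about 2 mm. A picture is of the moment at which its call begins: read the wrist's pose just before it. There is no depth.
- env.job_done(): hands the job in; it is judged then, once.
The state is a dict: "time_s": time; "qpos": joint angles; "qvel": joint speeds; "effort": joint torques, N m; "ee_pos": TCP position; "ee_rot": TCP orientation; "force": force on the tool from outside, world axes, zero at the start; "torque": the same for the moment, N m; "gripper_width": finger opening in mm; "gripper_force": force on a finger pad.
Only numpy, scipy, OpenCV 4.12 (cv2) and the standard library are available. Lean on these libraries where they do the work, as an engineer would, in place of code of your own. Each camera call takes 0.05 s, during which the arm holds its last target. There are 200 camera calls.

## Task

The capsule is loaded: run it for 12 seconds. With a fingertip against one side of its wing, push the mixer's timer dial round until its index line stands on the 12-second line (the scale runs clockwise from 0, one line every 2 s, a long one every 4 s, so 12 is the fourth long line), push the clear hood fully shut from outside, and only then press the start button all the way down and let it go. Do not pinch the dial, do not take hold of the hood from underneath, and leave the things standing about where they are.

Things in the scene. Friction and masses are not known exactly. Their poses are not given: they have to be found in the camera images.
- mixer: White bench machine 230 mm deep (x), 140 mm wide (y), fixed on the worktop, turned at most 0.15 rad. Origin: middle of its underside; +x to its back, +y to its left seen from the front. Front half: level grey panel 59 mm above the worktop with timer dial (axis at x -57, y +17 mm) and round start button (x -88, y -45 mm). Back half: mixing chamber, rim 83 mm high from x +13 mm on, under a clear hood.
- dial (a joint): Timer dial, rad: 0 = index on the 0 s line (a stop), growing clockwise seen from above, 0.349 per line (2 s): 12 s is 2.094, 16 s (end stop) 2.793. Starts between 0 and 1.5. Stiff (0.06 N m, 3 N at the wing's end), stays where left. In the mixer's xy plane the index points at angle 1.396 - value from +x towards +y (0 s: to the left, 8 s: to the back, 16 s: to the right), the tail opposite.
- index (a point): Outer foot of the dial's white index line, at the skirt's rim 28 mm from the axis, 61 mm above the worktop. The line runs along the wing's top on the index half only.
- dial_axis (a point): Dial axis at the wing's top, 90 mm above the worktop. Black knob: skirt 56 mm across, 8.5 mm high; on it an upright wing 54 mm long, 11 mm thick, centred on the axis, flat sides running from 68 to 90 mm above the worktop.
- dial_tail (a point): Top of the wing's tail half (the half without the index line), 20 mm from the axis, 90 mm above the worktop.
- line_12s (a point): 12-second scale line on the panel, 34 mm from the dial axis, 60 mm above the worktop. Dark lines printed round the dial from 30 mm radius out: long ones (to 41 mm) for 0, 4, 8, 12, 16 s, short ones (to 36 mm) between.
- line_0s (a point): 0-second scale line, the first at the left end of the scale, 34 mm from the dial axis.
- wing_left: Side of the wing on the left when looking along the index from the axis (frame of the dial: +x along the index, +y to this side; origin on the dial axis at the panel). Pushing on this side near the index, or on the other side near the tail, turns the dial clockwise.
- wing_right: The wing's other side (same frame and origin; this side faces -y of it).
- hood (a joint): Hood angle, rad: 0 fully shut, 0.7 to 1.0 at the start, end stop 1.3; the front rises as it opens. Clear box 97 mm long from the hinge, 130 mm wide, 32 mm high, with a white front lip. Stiff hinge (0.14 N m, 1 to 2 N at the lip): it stays where it is left and must be pushed all the way down onto its stop.
- hood_lip (a point): Middle of the upper (outer) face of the hood's white front lip, 101 mm from the hinge axis and 6 mm above the hinge plane. The lip is 20 mm deep (10 mm either side of this point), 130 mm wide, with the hood's sloping clear front wall rising behind it. Hood shut: 90 mm above the worktop, at the mixer's x +9 mm.
- hood_hinge (a point): Middle of the hood's hinge axis, at the mixer's x +110 mm, 84 mm above the worktop. The axis is parallel to the mixer's y.
- hood_seal: Rubber strip on the underside of the hood's lip; not to be touched. Origin on the hinge axis; it turns with the hood.
- start (a joint): Start button travel, m: 0 up, 0.006 fully down (5 N); springs back. Counts as pressed beyond 0.0045.
- start_top (a point): Centre of the start button's top, 24 mm across, pressed straight down.
- putty_tub: Round tub with a lid, 89 mm across, 52 mm high, bystander, origin at its underside.
- cotton_box: Small carton 60 x 101 x 56 mm on the white board right of the mixer, bystander, origin at its underside.
- pouch: Flat sterilisation pouch 165 x 96 x 18 mm, bystander, origin at its underside.

How it is judged (in metres and radians):
On the way, in this order (a step that is already met when the one before it is completed fails the run):
1. the dial's index stands on the 12 s line and the hood is fully shut (value of joint dial between 2.007 and 2.182 rad and value of joint hood below 0.05 rad), for 0.2 s.
2. the start button is pressed all the way down (value of joint start above 0.0045 m), for 0.1 s.
At the end, for the whole second after the job is handed in: The dial's index is within 5 degrees (0.087 rad, a quarter of the line spacing) of the 12 s line, the hood is within 0.05 rad of fully shut, the start button is up again, and the tub, the carton and the pouch are within 25 mm of where they stood (all of step 1 and value of joint start below 0.0015 m and distance of each of putty_tub, cotton_box, pouch from where it was at the start of the episode below 0.025 m); the robot touches nothing.
It fails at once if the start button is pushed in while the dial is off the 12 s line or the hood is open (value of joint start above 0.003 m and not (value of joint dial between 2.007 and 2.182 rad and value of joint hood below 0.05 rad)).
It fails at once if the dial's wing is pinched from both sides (contact force between the fingers and wing_left above 1 N and contact force between the fingers and wing_right above 1 N).
It fails at once if the hood is taken hold of from underneath (contact force between the fingers and hood_seal above 1 N).
It fails at once if a bystander is lifted or pushed away (distance of any of putty_tub, cotton_box, pouch from where it was at the start of the episode above 0.025 m).
It also fails if it takes over 70 s, if anything falls off the work surface, if the arm or the gripper's body presses on something with over 40 N, if the wrist force passes 120 N, or if a joint passes its speed limit or range.

## Working session

There is one attempt and no reset: what is moved stays moved. The work goes in short steps, Python scripts to look and compute and a tool call to move; the robot and the scene stay as the last step left them, time stands still between calls to the robot, and variables do not carry over. Pictures are saved under pics/ and viewed, at most 11 in all, crops included, and the job is handed in when it is done.

Besides the shell and the picture viewer there is one more tool, called after "Emit:" as name(argument=value, ...) on one line, values as JSON. send_rows: Moves the arm, as the interface text tells. Shifts and turns lie within -1 to 1; 1 stands for 500 mm of shift or 30 degrees of turn. Its arguments: {"type":"object","properties":{"motion":{"type":"array"},"grip_force":{"type":"number"}},"required":["motion"]}

```bash
mkdir -p pics
cat > h.py <<'E'
import numpy as np,cv2
from workcell import env
def grab(n,save=None):
    s=env.state(); g=env.grab_frame(n); im=g["frame"][:,:,::-1].copy()
    f=im.shape[0]/2/np.tan(np.radians(g["vertical_fov"])/2)
    K=np.array([[f,0,g["cx"]],[0,f,g["cy"]],[0,0,1.]])
    if "rvec" in g: R=cv2.Rodrigues(np.array(g["rvec"],float))[0]; t=np.array(g["tvec"],float).ravel()
    else:
        T=np.eye(4); r=np.radians(s["ee_rot"])
        from scipy.spatial.transform import Rotation as Ro
        T[:3,:3]=Ro.from_euler("xyz",r).as_matrix(); T[:3,3]=s["ee_pos"]
        M=np.linalg.inv(T@np.array(g["T_tool_cam"])); R=M[:3,:3]; t=M[:3,3]
    if save: cv2.imwrite(save,im)
    np.savez(f"cam_{n}.npz",K=K,R=R,t=t,im=im)
    return im,K,R,t
def load(n): d=np.load(f"cam_{n}.npz"); return d["im"],d["K"],d["R"],d["t"]
def proj(P,K,R,t): p=(R@np.atleast_2d(P).T).T+t; p=p@K.T; return p[:,:2]/p[:,2:]
def back(uv,z,K,R,t):
    d=R.T@np.linalg.inv(K)@np.array([uv[0],uv[1],1.]); c=-R.T@t
    return c+d*(z-c[2])/d[2]
E
python3 - <<'E'
from h import *
for n in("scene","top","wrist"):
    im,K,R,t=grab(n,f"pics/{n}0.png"); print(n,K[0,0],-R.T@t)
a=cv2.imread("pics/scene0.png");b=cv2.imread("pics/top0.png")
E
```

```text
scene 397.9584393662419 [ 133.46260347 -961.43891585  739.9762688 ]
top 468.6084565748618 [ 374.68173785 -176.29116403 1458.5736715 ]
wrist 349.75290488210237 [184.40001047 549.96534271 384.00028906]
```

View pics/top0.png

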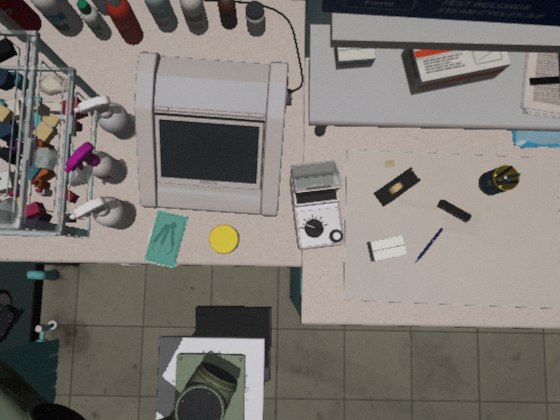

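View pics/scene0.png

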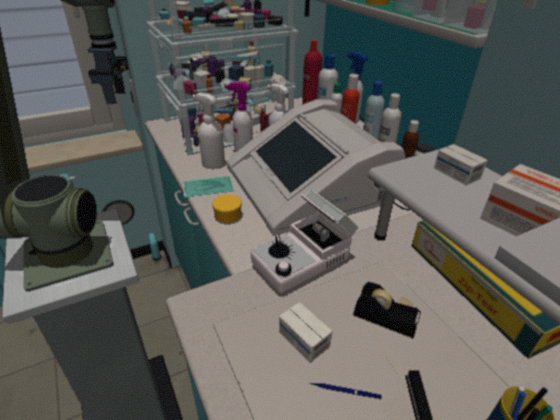

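The top view shows the mixer around (317,205), the dial at about (314,228), the button at about (336,236), the yellow tub at (223,239), the pouch at (166,238) and the carton at (386,248). Next I'll enlarge the mixer.

Run:
```python
from h import *
im,K,R,t=load("top"); 
for n,uv,z in(("dial",(314,228),75),("btn",(336,236),65),("tub",(223,239),52),("carton",(386,248),56),("monitorRF",(278,213),60),("shelfLeft",(310,122),150)): print(n,back(uv,z,K,R,t).round())
a=cv2.resize(im[150:260,280:355],None,fx=5.4,fy=5.4,interpolation=cv2.INTER_CUBIC)
im2,*_=load("scene")
b=cv2.resize(im2[180:300,245:365],None,fx=4.9,fy=4.9,interpolation=cv2.INTER_CUBIC)
o=np.zeros((600,800,3),np.uint8); a=a[:594];o[:594,:a.shape[1]]=a
w=800-a.shape[1]; b=cv2.resize(b,(w,w)); o[:w,a.shape[1]:]=b
cv2.imwrite("pics/z1.png",o);print(a.shape,w)
```

```text
dial [ 481. -298.   75.]
btn [ 459. -365.   65.]
tub [444. -28.  52.]
carton [ 427. -516.   56.]
monitorRF [ 525. -191.   60.]
shelfLeft [ 780. -277.  150.]
(594, 405, 3) 395
```

View pics/z1.png

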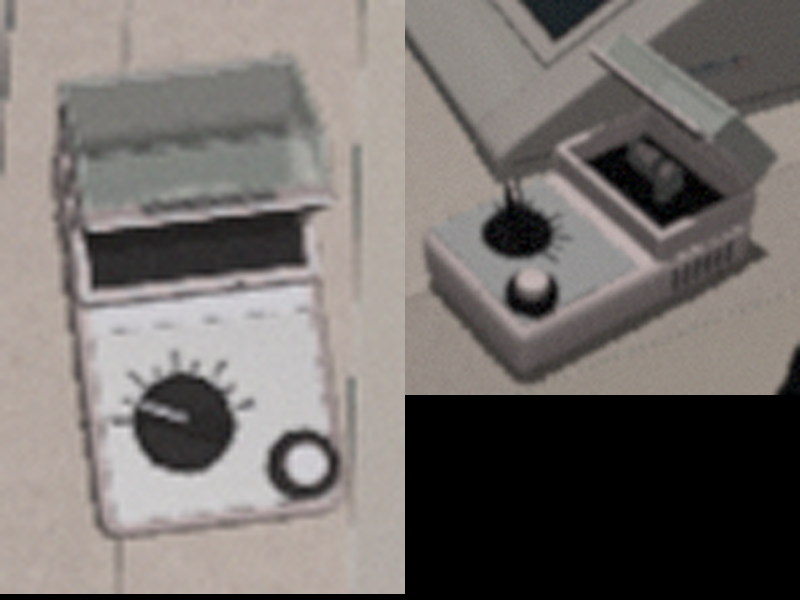

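The index points left and slightly back, roughly 0.4 rad, and the hood is open. I'll move over the mixer for a close look with the wrist camera.

```bash
cat >> h.py <<'E'
from scipy.spatial.transform import Rotation as Ro
def rel(target,yaw=None):
    "tool-frame shift (units) and yaw turn (units) to target with tool down"
    s=env.state(); R0=Ro.from_euler("xyz",np.radians(s["ee_rot"]))
    d=R0.inv().apply(np.array(target)-s["ee_pos"])/500
    rv=np.zeros(3)
    if yaw is not None: rv=np.degrees((R0.inv()*Ro.from_euler("xyz",np.radians([180,0,yaw]))).as_rotvec())/30
    return d.round(4),rv.round(4)
E
python3 - <<'E'
from h import *
s=env.state();print(s); print(rel([430,-330,330]),rel([430,-330,330],90),env.grab_frame("wrist")["T_tool_cam"])
E
```

```text
{'time_s': 0.15, 'qpos': array([ 6.27950730e+01,  1.83419045e+01,  8.96900312e+01,  2.26234971e-04,
        7.20422989e+01, -1.14708785e+00]), 'qvel': array([-0.0212381 , -0.18052178, -0.11049128, -0.02151007,  0.04434924,
       -0.03041509]), 'effort': array([ 8.01875422e-05, -4.12773120e+01, -2.32156116e+01,  7.27941189e-02,
        4.33067861e-02, -1.08273118e-04]), 'ee_pos': array([252.42451575, 516.21838548, 213.32882506]), 'ee_rot': array([-1.79925784e+02, -1.70119333e-03,  1.53942090e+02]), 'force': array([-0.23304707,  0.17516759,  0.22231094]), 'torque': array([ 0.03316952, -0.05123612,  0.02700129]), 'gripper_force': 0.0, 'gripper_width': 91.27471491929553}
(array([-1.0625, -1.3647, -0.2316]), array([0., 0., 0.])) (array([-1.0625, -1.3647, -0.2316]), array([-2.2000e-03,  1.3000e-03,  2.1314e+00])) [[-5.14402950e-04 -9.63916553e-01 -2.66204085e-01  7.59608448e+01]
 [ 9.99999708e-01 -6.46074846e-04  4.07054003e-04  2.37277855e-01]
 [-5.64353854e-04 -2.66203798e-01  9.63916604e-01 -1.70795296e+02]
 [ 0.00000000e+00  0.00000000e+00  0.00000000e+00  1.00000000e+00]]
```

Emit:
send_rows(motion=[{"tx":-0.066,"ty":-0.085,"tz":-0.015,"gripper":1},{"tx":-0.066,"ty":-0.085,"tz":-0.015,"gripper":1},{"tx":-0.066,"ty":-0.085,"tz":-0.015,"gripper":1},{"tx":-0.066,"ty":-0.085,"tz":-0.015,"gripper":1},{"tx":-0.066,"ty":-0.085,"tz":-0.015,"gripper":1},{"tx":-0.066,"ty":-0.085,"tz":-0.015,"gripper":1},{"tx":-0.066,"ty":-0.085,"tz":-0.015,"gripper":1},{"tx":-0.066,"ty":-0.085,"tz":-0.015,"gripper":1},{"tx":-0.066,"ty":-0.085,"tz":-0.015,"gripper":1},{"tx":-0.066,"ty":-0.085,"tz":-0.015,"gripper":1},{"tx":-0.066,"ty":-0.085,"tz":-0.015,"gripper":1},{"tx":-0.066,"ty":-0.085,"tz":-0.015,"gripper":1}])

```text
invalid input at $.motion[0]: expected keys tx, ty, tz, rx, ry, rz, gripper
```

Emit:
send_rows(motion=[{"tx":-0.066,"ty":-0.085,"gripper":1},{"tx":-0.066,"ty":-0.085,"gripper":1},{"tx":-0.066,"ty":-0.085,"gripper":1},{"rz":0.35,"gripper":1},{"rz":0.35,"gripper":1},{"rz":0.35,"gripper":1},{"rz":0.35,"gripper":1},{"rz":0.35,"gripper":1},{"rz":0.35,"gripper":1},{"gripper":1}])

```text
invalid input at $.motion[0]: expected keys tx, ty, tz, rx, ry, rz, gripper
```

Run:
```python
from h import *
s=env.state();print(s["ee_pos"],s["ee_rot"],s["time_s"],s["gripper_width"],s["qpos"]); im,*_=grab("wrist")
cv2.imwrite("pics/w1.png",cv2.resize(im,(800,600),interpolation=cv2.INTER_CUBIC))
```

```text
[252.45551677 516.28647087 213.46285429] [-1.79940901e+02 -1.04695941e-03  1.53942860e+02] 0.2 90.70872045287435 [ 6.27956330e+01  1.83358987e+01  8.96791443e+01 -1.43498380e-04
  7.20440654e+01 -1.14718295e+00]
```

View pics/w1.png

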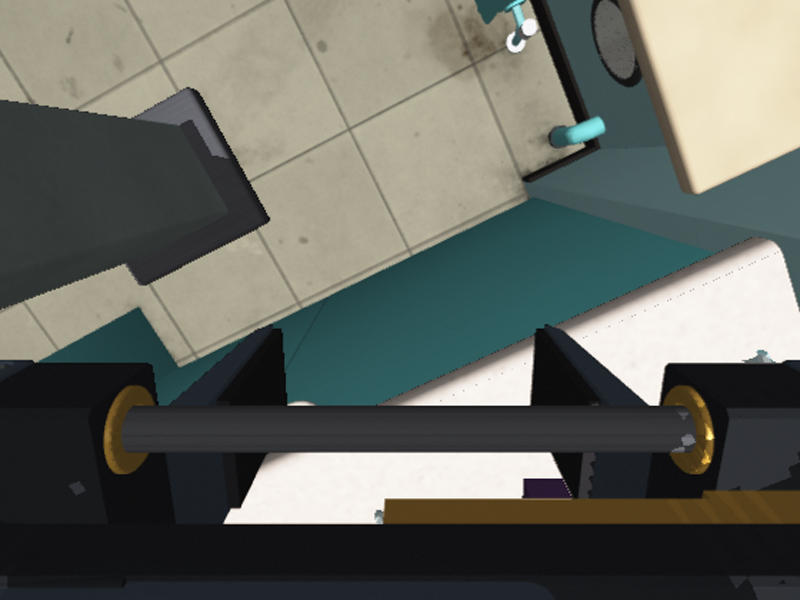

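The picture shows only the floor and the gripper. Every row needs all the keys, so nothing moved.

Emit:
send_rows(motion=[{"tx":-0.068,"ty":-0.086,"tz":-0.015,"rx":0,"ry":0,"rz":0,"gripper":1},{"tx":-0.068,"ty":-0.086,"tz":-0.015,"rx":0,"ry":0,"rz":0,"gripper":1},{"tx":-0.068,"ty":-0.086,"tz":-0.015,"rx":0,"ry":0,"rz":0,"gripper":1},{"tx":-0.068,"ty":-0.086,"tz":-0.015,"rx":0,"ry":0,"rz":0,"gripper":1},{"tx":-0.068,"ty":-0.086,"tz":-0.015,"rx":0,"ry":0,"rz":0,"gripper":1},{"tx":-0.068,"ty":-0.086,"tz":-0.015,"rx":0,"ry":0,"rz":0,"gripper":1},{"tx":-0.068,"ty":-0.086,"tz":-0.015,"rx":0,"ry":0,"rz":0,"gripper":1},{"tx":-0.068,"ty":-0.086,"tz":-0.015,"rx":0,"ry":0,"rz":0,"gripper":1},{"tx":-0.068,"ty":-0.086,"tz":-0.015,"rx":0,"ry":0,"rz":0,"gripper":1},{"tx":-0.068,"ty":-0.086,"tz":-0.015,"rx":0,"ry":0,"rz":0,"gripper":1},{"tx":-0.068,"ty":-0.086,"tz":-0.015,"rx":0,"ry":0,"rz":0,"gripper":1},{"tx":-0.068,"ty":-0.086,"tz":-0.015,"rx":0,"ry":0,"rz":0,"gripper":1}])

```text
time_s: 1.75
ee_pos: [392.4, -128.0, 304.3]
ee_rot: [180.0, 0.0, 153.9]
force: [0.8, -0.3, -0.3]
gripper_width: 0.3
gripper_force: 0.0
```

Emit:
send_rows(motion=[{"tx":-0.068,"ty":-0.086,"tz":0,"rx":0,"ry":0,"rz":0,"gripper":1},{"tx":-0.068,"ty":-0.086,"tz":0,"rx":0,"ry":0,"rz":0,"gripper":1},{"tx":-0.068,"ty":-0.086,"tz":0,"rx":0,"ry":0,"rz":0,"gripper":1},{"tx":-0.068,"ty":-0.086,"tz":0,"rx":0,"ry":0,"rz":0,"gripper":1},{"tx":-0.068,"ty":-0.086,"tz":0,"rx":0,"ry":0,"rz":0,"gripper":1},{"tx":0,"ty":0,"tz":0,"rx":0,"ry":0,"rz":0.35,"gripper":1},{"tx":0,"ty":0,"tz":0,"rx":0,"ry":0,"rz":0.35,"gripper":1},{"tx":0,"ty":0,"tz":0,"rx":0,"ry":0,"rz":0.35,"gripper":1},{"tx":0,"ty":0,"tz":0,"rx":0,"ry":0,"rz":0.35,"gripper":1},{"tx":0,"ty":0,"tz":0,"rx":0,"ry":0,"rz":0.35,"gripper":1},{"tx":0,"ty":0,"tz":0,"rx":0,"ry":0,"rz":0.35,"gripper":1},{"tx":0,"ty":0,"tz":0,"rx":0,"ry":0,"rz":0,"gripper":1}])

```text
time_s: 3.25
ee_pos: [450.6, -394.0, 303.7]
ee_rot: [-180.0, -0.0, 91.1]
force: [0.6, -0.2, 0.2]
gripper_width: 0.5
gripper_force: 0.0
```

Run:
```python
from h import *
s=env.state();print(s["ee_pos"],s["ee_rot"],s["time_s"],s["gripper_width"],s["qpos"]); im,*_=grab("wrist")
cv2.imwrite("pics/w2.png",cv2.resize(im,(800,600),interpolation=cv2.INTER_CUBIC))
```

```text
[ 450.63905314 -393.99467673  303.73541934] [-1.79986031e+02 -1.94128154e-02  9.10650306e+01] 3.25 0.4527953994987493 [-4.22666414e+01  1.82782456e+01  7.69152408e+01  4.55319525e-03
  8.48299964e+01 -4.33320856e+01]
```

View pics/w2.png

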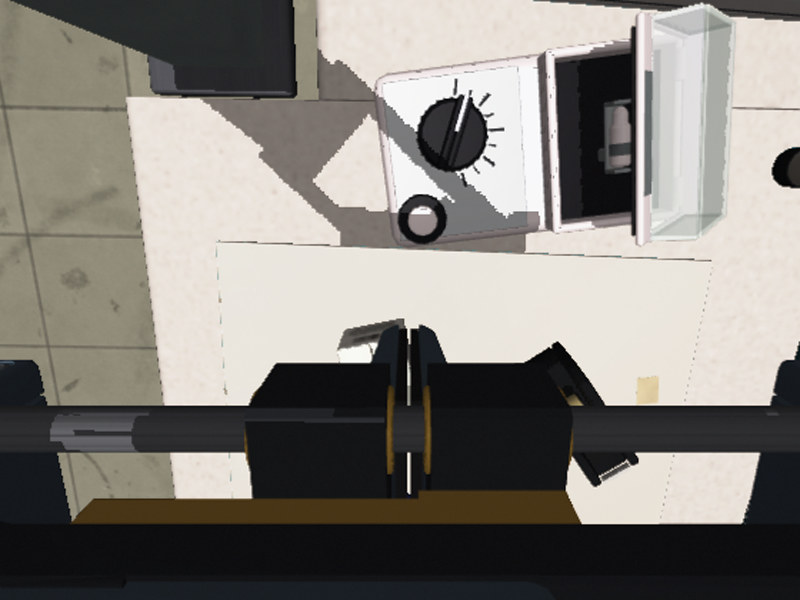

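The mixer is well in view: dial at (453,134), index line running from (457,130) to (467,97), button at (421,218), hood lip at x≈642. Next I'll rectify the panel plane to metric scale.

Run:
```python
from h import *
im,K,R,t=load("wrist"); k=.7
for n,uv,z in(("dial",(453,134),64),("btn",(421,218),66),("zero",(456,86),60),("FL",(378,78),59),("FR",(398,243),59)): print(n,back((uv[0]*k,uv[1]*k),z,K,R,t).round(1))
c=back((453*k,134*k),60,K,R,t)[:2]; 
# rectified: u=( -y ) , v=(-x), 4px/mm, centred c+(20,-20)
o=c+np.array([5,-25]); W=np.array([[o[0]+75,o[1]+75],[o[0]+75,o[1]-75],[o[0]-75,o[1]-75],[o[0]-75,o[1]+75]])
src=proj(np.c_[W,np.full(4,60.)],K,R,t).astype(np.float32)
H=cv2.getPerspectiveTransform(src,np.float32([[0,0],[600,0],[600,600],[0,600]]))
cv2.imwrite("pics/r1.png",cv2.warpPerspective(im,H,(600,600),flags=cv2.INTER_CUBIC)); print("o",o)
```

```text
dial [ 483.3 -299.1   64. ]
btn [ 459.9 -364.7   66. ]
zero [ 484.5 -263.7   60. ]
FL [ 424.3 -258.9   59. ]
FR [ 441.3 -386.7   59. ]
o [ 488.67449069 -323.96252106]
```

View pics/r1.png

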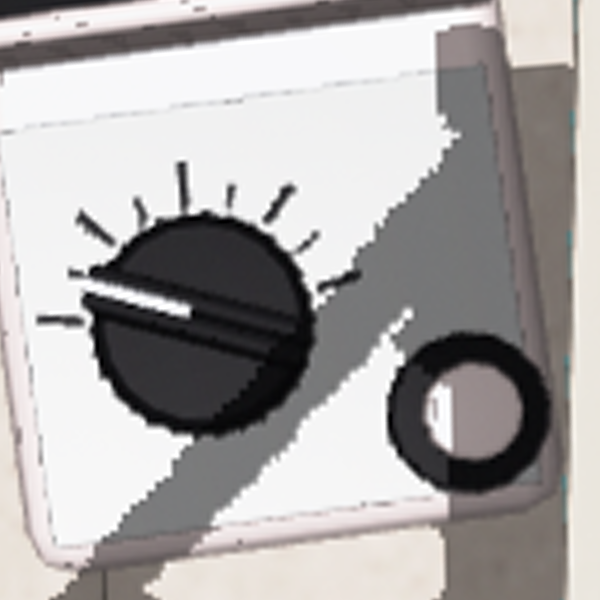

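```bash
cat > fit.py <<'E'
from h import *
from scipy.optimize import least_squares
im,K,R,t=load("wrist"); o=np.array([488.674,-323.963]); w=lambda u,v:np.array([o[0]+75-v/4,o[1]+75-u/4])
tips={0:(39,320),4:(78,213),8:(182,163),12:(292,187),16:(360,272)}
def res(p):
    r=[]
    for s,uv in tips.items():
        a=1.396-.349/2*s+p[2]; r+=list(p[:2]+41*np.array([np.cos(a),np.sin(a)])-w(*uv))
    return r
s=least_squares(res,[483,-299,.12]); print("axis,yaw",s.x,"res",np.round(s.fun,1))
ax=s.x[:2]; yw=s.x[2]; b=back((421*.7,218*.7),66,K,R,t)[:2]
print("yaw from button",np.arctan2(*(b-ax)[::-1])-np.arctan2(-62,-31),np.linalg.norm(b-ax),np.hypot(62,31))
for a in(16.0,15.5,14): print("dial",1.396+yw-(np.pi/2-np.radians(a)))
c,sn=np.cos(yw),np.sin(yw); M=np.array([[c,-sn],[sn,c]]); org=ax-M@[-57,17]
print("org",org,"btn",org+M@[-88,-45])
np.savez("pose.npz",org=org,yw=yw)
for th in np.arange(.65,1.06,.05):
    P=[110-111*np.cos(th)+6*np.sin(th),0,84+111*np.sin(th)+6*np.cos(th)]
    Q=[[*(org+M@[P[0],yy]),P[2]] for yy in(65,-65)]
    print(round(th,2),(proj(Q,K,R,t)/.7).round().tolist())
E
python3 fit.py
```

```text
axis,yaw [ 4.82537829e+02 -2.99804031e+02  1.39807431e-01] res [ 0.3 -0.1 -0.5 -0.9  0.2  0.4  0.4  0.4 -0.4  0.2]
yaw from button 0.12778558727846967 68.73494472841058 69.31810730249349
dial 0.2442637843646196
dial 0.23553713810464805
dial 0.20935719932473296
org [ 541.35066313 -308.69507081] btn [ 460.48015158 -365.51901262]
0.65 [[600.0, 22.0], [604.0, 245.0]]
0.7 [[609.0, 19.0], [612.0, 245.0]]
0.75 [[619.0, 17.0], [621.0, 246.0]]
0.8 [[629.0, 14.0], [630.0, 246.0]]
0.85 [[640.0, 11.0], [640.0, 246.0]]
0.9 [[651.0, 8.0], [649.0, 246.0]]
0.95 [[662.0, 5.0], [660.0, 246.0]]
1.0 [[674.0, 2.0], [670.0, 246.0]]
1.05 [[686.0, -1.0], [681.0, 246.0]]
```

```bash
cat > plan.py <<'E'
from h import *
d=np.load("pose.npz"); org=d["org"]; yw=.135; c,sn=np.cos(yw),np.sin(yw); M=np.array([[c,-sn],[sn,c]])
def mx(x,y,z): return np.array([*(org+M@[x,y]),z])
def show(pts,yaws=None,start=None,startyaw=None,n=1):
    s=env.state(); p=np.array(s["ee_pos"]) if start is None else start; y=s["ee_rot"][2] if startyaw is None else startyaw
    for i,q in enumerate(pts):
        yy=y if yaws is None else yaws[i]
        R0=Ro.from_euler("xyz",[180,0,y],degrees=True)
        print(q.round(1),"t",(R0.inv().apply(q-p)/500).round(4),"rz",round(-(yy-y)/30,4)); p,y=q,yy
E
python3 - <<'E'
from plan import *
e=lambda th:mx(110-111*np.cos(th)+6*np.sin(th),0,84+111*np.sin(th)+6*np.cos(th))
pts=[env.state()["ee_pos"],e(.84)+[0,0,60],e(.84)+[0,0,10]]+[e(a) for a in(.75,.65,.55,.45,.35,.25,.15,.05,-.02)]
show(pts,[97.7]*len(pts))
E
```

```text
[ 450.7 -394.   303.8] t [0. 0. 0.] rz -0.2193
[ 581.4 -303.3  230.7] t [0.1448 0.2834 0.1462] rz -0.0
[ 581.4 -303.3  180.7] t [ 0.  -0.   0.1] rz -0.0
[ 573.9 -304.3  164.1] t [-0.     -0.015   0.0332] rz -0.0
[ 566.4 -305.3  156. ] t [-0.     -0.0152  0.0162] rz -0.0
[ 559.7 -306.2  147.1] t [-0.     -0.0135  0.0176] rz -0.0
[ 553.9 -307.   137.7] t [-0.     -0.0117  0.0189] rz -0.0
[ 549.1 -307.6  127.7] t [-0.     -0.0097  0.02  ] rz -0.0
[ 545.3 -308.2  117.3] t [-0.     -0.0077  0.0208] rz -0.0
[ 542.5 -308.5  106.5] t [-0.     -0.0056  0.0215] rz -0.0
[ 540.8 -308.8   95.5] t [-0.     -0.0034  0.022 ] rz -0.0
[ 540.3 -308.8   87.8] t [-0.     -0.0011  0.0155] rz -0.0
```

Emit:
send_rows(motion=[{"tx":0,"ty":0,"tz":0,"rx":0,"ry":0,"rz":-0.219,"gripper":1},{"tx":0.029,"ty":0.057,"tz":0,"rx":0,"ry":0,"rz":0,"gripper":1},{"tx":0.029,"ty":0.057,"tz":0,"rx":0,"ry":0,"rz":0,"gripper":1},{"tx":0.029,"ty":0.057,"tz":0.046,"rx":0,"ry":0,"rz":0,"gripper":1},{"tx":0.029,"ty":0.057,"tz":0.05,"rx":0,"ry":0,"rz":0,"gripper":1},{"tx":0.029,"ty":0.056,"tz":0.05,"rx":0,"ry":0,"rz":0,"gripper":1},{"tx":0,"ty":0,"tz":0.05,"rx":0,"ry":0,"rz":0,"gripper":1},{"tx":0,"ty":0,"tz":0.05,"rx":0,"ry":0,"rz":0,"gripper":1},{"tx":0,"ty":0,"tz":0,"rx":0,"ry":0,"rz":0,"gripper":1}])

```text
time_s: 4.42
ee_pos: [580.9, -302.8, 178.6]
ee_rot: [-179.8, -0.2, 97.6]
force: [-0.4, 0.1, 0.9]
gripper_width: 0.4
gripper_force: 0.0
```

Emit:
send_rows(motion=[{"tx":0,"ty":-0.015,"tz":0.033,"rx":0,"ry":0,"rz":0,"gripper":1},{"tx":0,"ty":-0.015,"tz":0.016,"rx":0,"ry":0,"rz":0,"gripper":1},{"tx":0,"ty":-0.0135,"tz":0.0175,"rx":0,"ry":0,"rz":0,"gripper":1}])

```text
time_s: 4.8
ee_pos: [559.8, -307.6, 150.1]
ee_rot: [180.0, 0.1, 97.6]
force: [-3.1, -0.6, 2.9]
gripper_width: 0.4
gripper_force: 1.5
```

Emit:
send_rows(motion=[{"tx":0,"ty":-0.0115,"tz":0.019,"rx":0,"ry":0,"rz":0,"gripper":1},{"tx":0,"ty":-0.0095,"tz":0.02,"rx":0,"ry":0,"rz":0,"gripper":1},{"tx":0,"ty":-0.0075,"tz":0.021,"rx":0,"ry":0,"rz":0,"gripper":1},{"tx":0,"ty":-0.0055,"tz":0.0215,"rx":0,"ry":0,"rz":0,"gripper":1},{"tx":0,"ty":-0.0035,"tz":0.022,"rx":0,"ry":0,"rz":0,"gripper":1},{"tx":0,"ty":-0.001,"tz":0.0155,"rx":0,"ry":0,"rz":0,"gripper":1},{"tx":0,"ty":0,"tz":0,"rx":0,"ry":0,"rz":0,"gripper":1}])

```text
time_s: 5.68
ee_pos: [541.6, -308.6, 90.1]
ee_rot: [179.9, -0.0, 97.5]
force: [-3.2, 1.2, 12.5]
gripper_width: 0.4
gripper_force: 6.2
```

Emit:
send_rows(motion=[{"tx":0,"ty":0,"tz":0.004,"rx":0,"ry":0,"rz":0,"gripper":1},{"tx":0,"ty":0,"tz":0,"rx":0,"ry":0,"rz":0,"gripper":1}])

```text
time_s: 5.92
ee_pos: [541.6, -308.7, 89.9]
ee_rot: [179.9, 0.0, 97.5]
force: [-5.9, 3.1, 20.3]
gripper_width: 0.1
gripper_force: 10.5
```

Emit:
send_rows(motion=[{"tx":0,"ty":0,"tz":-0.1,"rx":0,"ry":0,"rz":0,"gripper":1},{"tx":0,"ty":-0.06,"tz":-0.1,"rx":0,"ry":0,"rz":0.0,"gripper":1},{"tx":0,"ty":-0.1,"tz":0,"rx":0,"ry":0,"rz":-0.34,"gripper":1},{"tx":0,"ty":0,"tz":0,"rx":0,"ry":0,"rz":-0.34,"gripper":1},{"tx":0,"ty":0,"tz":0,"rx":0,"ry":0,"rz":-0.34,"gripper":1},{"tx":0,"ty":0,"tz":0,"rx":0,"ry":0,"rz":-0.34,"gripper":1},{"tx":0,"ty":0,"tz":0,"rx":0,"ry":0,"rz":-0.34,"gripper":1},{"tx":0,"ty":0,"tz":0,"rx":0,"ry":0,"rz":-0.34,"gripper":1},{"tx":0,"ty":0,"tz":0,"rx":0,"ry":0,"rz":-0.2,"gripper":1},{"tx":0,"ty":0,"tz":0,"rx":0,"ry":0,"rz":0,"gripper":1}])

```text
time_s: 7.18
ee_pos: [462.2, -319.0, 185.6]
ee_rot: [180.0, -0.0, 164.7]
force: [0.2, 0.7, 0.8]
gripper_width: 0.5
gripper_force: 0.0
```

```bash
cat >> plan.py <<'E'
ax=np.array([482.5,-299.8])
def fp(val,gap,z=73,r=18,h=21.5):
    f=1.396-val+yw; u=np.array([np.cos(f),np.sin(f)]); n=np.array([-u[1],u[0]])
    return np.array([*(ax+r*u+(h+gap)*n),z]), np.degrees(f)+90
def dial(seq,**k):
    a=[fp(v,g,**k) for v,g in seq]; show([x[0] for x in a],[x[1] for x in a])
E
python3 - <<'E'
from plan import *
im,*_=grab("wrist"); cv2.imwrite("pics/w3.png",im)
print(env.state()["ee_pos"],env.state()["ee_rot"])
p,y=fp(.23,8); print(y); show([p+[0,0,60],p],[y,y])
E
```

```text
[ 462.16311059 -319.09563531  185.69998642] [ 1.79958215e+02 -2.50574510e-02  1.64613434e+02]
164.5418091465201
[ 458.9 -274.6  133. ] t [0.03   0.0841 0.1054] rz 0.0024
[ 458.9 -274.6   73. ] t [ 0.   -0.    0.12] rz -0.0
```

View pics/w3.png

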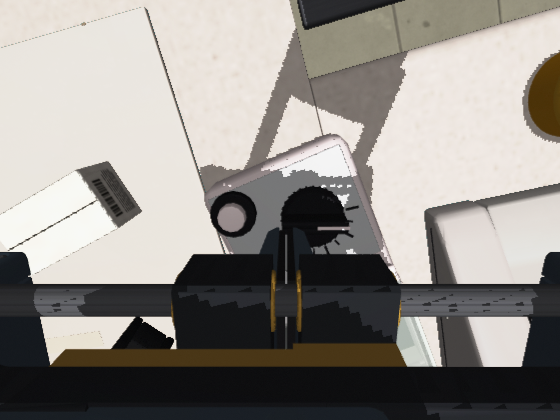

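The wrist view shows the dial unchanged at (318,215) and the finger tips clear of it. I'll lower in front of the index half and push.

Emit:
send_rows(motion=[{"tx":0.03,"ty":0.084,"tz":0.05,"rx":0,"ry":0,"rz":0,"gripper":1},{"tx":0,"ty":0,"tz":0.055,"rx":0,"ry":0,"rz":0,"gripper":1},{"tx":0,"ty":0,"tz":0.06,"rx":0,"ry":0,"rz":0,"gripper":1},{"tx":0,"ty":0,"tz":0.06,"rx":0,"ry":0,"rz":0,"gripper":1},{"tx":0,"ty":0,"tz":0,"rx":0,"ry":0,"rz":0,"gripper":1}])

```text
time_s: 7.85
ee_pos: [457.2, -273.8, 71.7]
ee_rot: [179.9, -0.3, 164.6]
force: [-0.3, 0.2, -0.0]
gripper_width: 0.3
gripper_force: 0.0
```

Run:
```python
from plan import *
dial([(.23,0)]+[(v,0) for v in np.arange(.4,1.95,.17)])
```

```text
[ 466.6 -276.7   73. ] t [-0.0196 -0.0006 -0.0026] rz 0.0035
[ 470.7 -274.4   73. ] t [-0.0067  0.0068  0.    ] rz 0.3247
[ 475.2 -272.7   73. ] t [-0.0067  0.0068  0.    ] rz 0.3247
[ 479.9 -271.9   73. ] t [-0.0067  0.0068  0.    ] rz 0.3247
[ 484.6 -271.8   73. ] t [-0.0067  0.0068  0.    ] rz 0.3247
[ 489.3 -272.6   73. ] t [-0.0067  0.0068  0.    ] rz 0.3247
[ 493.8 -274.2   73. ] t [-0.0067  0.0068  0.    ] rz 0.3247
[ 498.  -276.4   73. ] t [-0.0067  0.0068  0.    ] rz 0.3247
[ 501.7 -279.4   73. ] t [-0.0067  0.0068  0.    ] rz 0.3247
[ 504.9 -282.9   73. ] t [-0.0067  0.0068  0.    ] rz 0.3247
[ 507.4 -287.    73. ] t [-0.0067  0.0068  0.    ] rz 0.3247
```

Emit:
send_rows(motion=[{"tx":-0.0195,"ty":0,"tz":-0.0025,"rx":0,"ry":0,"rz":0,"gripper":1},{"tx":0,"ty":0,"tz":0,"rx":0,"ry":0,"rz":0,"gripper":1},{"tx":-0.0067,"ty":0.0068,"tz":0,"rx":0,"ry":0,"rz":0.325,"gripper":1},{"tx":-0.0067,"ty":0.0068,"tz":0,"rx":0,"ry":0,"rz":0.325,"gripper":1},{"tx":-0.0067,"ty":0.0068,"tz":0,"rx":0,"ry":0,"rz":0.325,"gripper":1}])

```text
time_s: 8.48
ee_pos: [479.8, -271.4, 75.2]
ee_rot: [-179.9, -0.3, 135.1]
force: [-5.3, 2.0, -1.7]
gripper_width: 0.4
gripper_force: 2.7
```

Emit:
send_rows(motion=[{"tx":-0.0067,"ty":0.0068,"tz":0.002,"rx":0,"ry":0,"rz":0.325,"gripper":1},{"tx":-0.0067,"ty":0.0068,"tz":0,"rx":0,"ry":0,"rz":0.325,"gripper":1},{"tx":-0.0067,"ty":0.0068,"tz":0,"rx":0,"ry":0,"rz":0.325,"gripper":1},{"tx":-0.0067,"ty":0.0068,"tz":0,"rx":0,"ry":0,"rz":0.325,"gripper":1},{"tx":-0.0067,"ty":0.0068,"tz":0,"rx":0,"ry":0,"rz":0.325,"gripper":1},{"tx":-0.0067,"ty":0.0068,"tz":0,"rx":0,"ry":0,"rz":0.325,"gripper":1},{"tx":0,"ty":0,"tz":0,"rx":0,"ry":0,"rz":0,"gripper":1}])

```text
time_s: 9.35
ee_pos: [507.3, -282.9, 75.0]
ee_rot: [179.9, -0.1, 77.0]
force: [-1.3, 4.6, 2.2]
gripper_width: 0.4
gripper_force: 2.2
```

Run:
```python
from plan import *
s=env.state(); print(s["ee_pos"],s["ee_rot"]); dial([(1.76,0),(1.93,0),(2.09,0)])
im,K,R,t=grab("wrist"); cv2.imwrite("pics/w4.png",cv2.resize(im[:300],(800,429)))
im,K,R,t=grab("top"); c=proj([[*ax,75]],K,R,t)[0]; print(c)
```

```text
[ 507.25940004 -282.89921246   74.98074502] [ 1.79941258e+02 -7.71319650e-02  7.70142601e+01]
[ 504.9 -282.9   73. ] t [-0.0011 -0.0046  0.004 ] rz 0.0045
[ 507.4 -287.    73. ] t [-0.0067  0.0068  0.    ] rz 0.3247
[ 509.2 -291.1   73. ] t [-0.0063  0.0064  0.    ] rz 0.3056
[314.5024536  227.42233984]
```

View pics/w4.png

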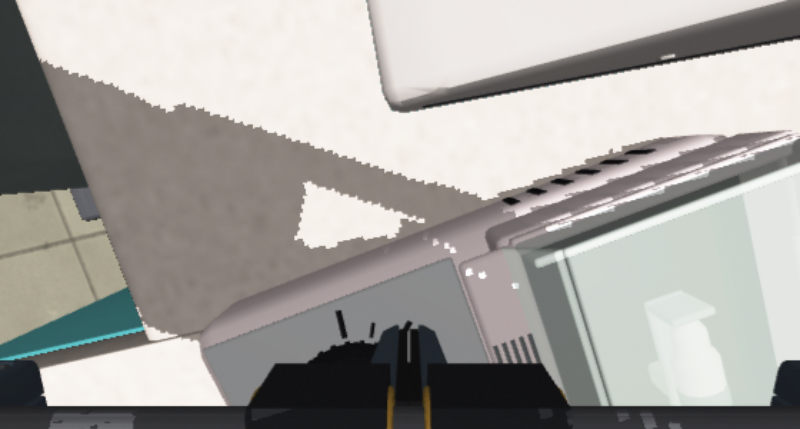

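The hood is seen shut over the chamber, and the fingers hide the wing. One more row, then I'll back off and look.

Emit:
send_rows(motion=[{"tx":-0.0067,"ty":0.0046,"tz":0,"rx":0,"ry":0,"rz":0.325,"gripper":1},{"tx":0,"ty":0,"tz":0,"rx":0,"ry":0,"rz":0,"gripper":1},{"tx":0.03,"ty":0,"tz":0,"rx":0,"ry":0,"rz":0,"gripper":1},{"tx":0,"ty":0,"tz":-0.1,"rx":0,"ry":0,"rz":0,"gripper":1},{"tx":0,"ty":0,"tz":-0.11,"rx":0,"ry":0,"rz":0,"gripper":1},{"tx":0,"ty":0,"tz":-0.11,"rx":0,"ry":0,"rz":0,"gripper":1}])

```text
time_s: 10.2
ee_pos: [514.3, -273.5, 236.1]
ee_rot: [179.9, 0.1, 67.4]
force: [1.4, -1.5, -0.5]
gripper_width: 0.6
gripper_force: 0.0
```

Run:
```python
from plan import *
print(env.state()["ee_pos"],env.state()["ee_rot"]);show([np.array([455,-385,240.])])
```

```text
[ 514.2672171  -273.48412677  236.11739967] [1.79885045e+02 8.10375986e-02 6.74039103e+01]
[ 455. -385.  240.] t [-0.2515 -0.0237 -0.0078] rz -0.0
```

Emit:
send_rows(motion=[{"tx":-0.1,"ty":-0.008,"tz":0,"rx":0,"ry":0,"rz":0,"gripper":1},{"tx":-0.1,"ty":-0.008,"tz":0,"rx":0,"ry":0,"rz":0,"gripper":1},{"tx":-0.05,"ty":-0.008,"tz":0,"rx":0,"ry":0,"rz":0,"gripper":1},{"tx":0,"ty":0,"tz":0,"rx":0,"ry":0,"rz":0,"gripper":1}])

```text
time_s: 10.7
ee_pos: [453.9, -385.5, 234.2]
ee_rot: [179.9, 0.1, 67.2]
force: [-0.1, 0.2, -0.2]
gripper_width: 0.3
gripper_force: 0.0
```

```bash
cat > rect.py <<'E'
from plan import *
import sys
im,K,R,t=grab("wrist"); o=np.array([488.674,-323.963])
def rect(z,S):  # S half size
    W=[[o[0]+S,o[1]+S,z],[o[0]+S,o[1]-S,z],[o[0]-S,o[1]-S,z],[o[0]-S,o[1]+S,z]]
    H=cv2.getPerspectiveTransform(proj(W,K,R,t).astype(np.float32),np.float32([[0,0],[600,0],[600,600],[0,600]]))
    return cv2.warpPerspective(im,H,(600,600),flags=cv2.INTER_CUBIC)
cv2.imwrite(sys.argv[1],rect(60.,75))
E
python3 rect.py pics/r2.png
```

```text
(no output)
```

View pics/r2.png

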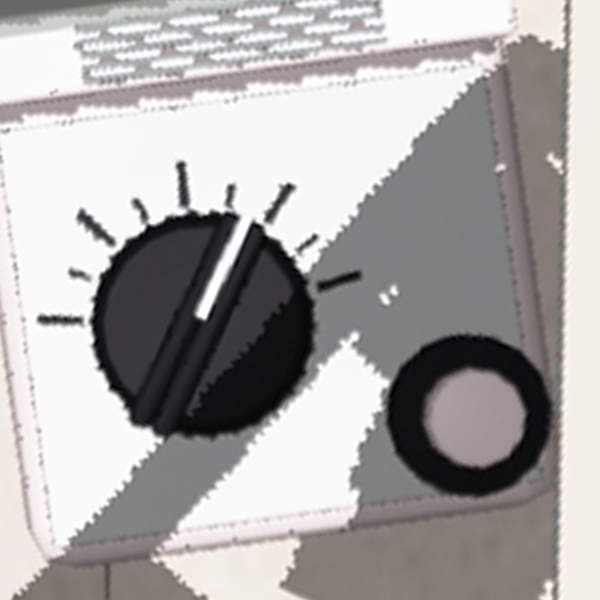

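The index line runs from (203,318) to (247,220), about 8° short of the 12 s line at (268,221)-(292,187). I'll measure it more precisely and plan the final push.

```bash
cat > meas.py <<'E'
from plan import *
import sys
g=cv2.cvtColor(cv2.imread(sys.argv[1]),6)
m=np.zeros_like(g); cv2.circle(m,(203,325),105,255,-1)
n,l,st,_=cv2.connectedComponentsWithStats(((g>190)&(m>0)).astype(np.uint8))
for i in range(1,n):
    if st[i,4]>300:
        v,u=np.nonzero(l==i); d=cv2.fitLine(np.c_[u,v].astype(np.float32),cv2.DIST_L2,0,.01,.01).ravel()
        a=np.degrees(np.arctan2(d[0],-d[1])); print(st[i],"deg cw from world x",a,[round(1.396+y+np.radians(a),3) for y in(.128,.135,.14)])
E
python3 meas.py pics/r2.png
python3 - <<'E'
from plan import *
p,y=fp(1.93,8); q,y2=fp(2.06,0); r,y3=fp(2.075,0)
show([p+[0,0,100],p,q,r],[y,y,y2,y3])
E
```

```text
[ 197  226   50   93 1052] deg cw from world x 25.439894 [np.float32(1.968), np.float32(1.975), np.float32(1.98)]
[ 510.5 -279.6  173. ] t [0.2365 0.0223 0.1224] rz 0.0035
[ 510.5 -279.6   73. ] t [-0.  -0.   0.2] rz -0.0
[ 508.9 -290.3   73. ] t [-0.021   0.0053  0.    ] rz 0.2483
[ 509.  -290.7   73. ] t [-0.0005  0.0006  0.    ] rz 0.0286
```

Emit:
send_rows(motion=[{"tx":0.08,"ty":0.008,"tz":0,"rx":0,"ry":0,"rz":0,"gripper":1},{"tx":0.08,"ty":0.007,"tz":0,"rx":0,"ry":0,"rz":0,"gripper":1},{"tx":0.0765,"ty":0.007,"tz":0,"rx":0,"ry":0,"rz":0,"gripper":1},{"tx":0,"ty":0,"tz":0.12,"rx":0,"ry":0,"rz":0,"gripper":1},{"tx":0,"ty":0,"tz":0.12,"rx":0,"ry":0,"rz":0,"gripper":1},{"tx":0,"ty":0,"tz":0.08,"rx":0,"ry":0,"rz":0,"gripper":1},{"tx":0,"ty":0,"tz":0,"rx":0,"ry":0,"rz":0,"gripper":1}])

```text
time_s: 11.62
ee_pos: [509.9, -277.3, 72.1]
ee_rot: [-179.8, -0.0, 67.4]
force: [-0.1, -0.6, 0.7]
gripper_width: 0.6
gripper_force: 0.0
```

Run:
```python
from plan import *
print(env.state()["ee_pos"],env.state()["force"]); dial([(1.95,3),(2.05,0)],z=74)
```

```text
[ 509.8980733  -277.30943516   72.10785736] [-0.14843113 -0.57819482  0.70821867]
[ 508.9 -284.7   74. ] t [-0.0145  0.0039 -0.0038] rz 0.0459
[ 508.8 -290.1   74. ] t [-0.0098  0.0041  0.    ] rz 0.191
```

Emit:
send_rows(motion=[{"tx":-0.0145,"ty":0.004,"tz":-0.002,"rx":0,"ry":0,"rz":0.046,"gripper":1},{"tx":-0.005,"ty":0.002,"tz":0,"rx":0,"ry":0,"rz":0.096,"gripper":1},{"tx":-0.005,"ty":0.002,"tz":0,"rx":0,"ry":0,"rz":0.095,"gripper":1},{"tx":0,"ty":0,"tz":0,"rx":0,"ry":0,"rz":0,"gripper":1}])

```text
time_s: 12.12
ee_pos: [511.3, -291.8, 77.1]
ee_rot: [179.7, -0.2, 60.0]
force: [3.8, 4.5, -3.1]
gripper_width: 0.5
gripper_force: 2.8
```

Run:
```python
from plan import *
print(env.state()["ee_pos"],env.state()["force"]); dial([(2.05,0)],z=74)
```

```text
[ 511.311873   -291.80155431   77.07099143] [ 3.84595477  4.47806427 -3.1414668 ]
[ 508.8 -290.1   74. ] t [ 0.0005 -0.0061  0.0061] rz -0.0094
```

Emit:
send_rows(motion=[{"tx":0.03,"ty":0,"tz":0,"rx":0,"ry":0,"rz":0,"gripper":1},{"tx":0,"ty":0,"tz":-0.1,"rx":0,"ry":0,"rz":0,"gripper":1},{"tx":0,"ty":0,"tz":-0.11,"rx":0,"ry":0,"rz":0,"gripper":1},{"tx":0,"ty":0,"tz":-0.11,"rx":0,"ry":0,"rz":-0.3,"gripper":1},{"tx":-0.1,"ty":-0.008,"tz":0,"rx":0,"ry":0,"rz":0,"gripper":1},{"tx":-0.1,"ty":-0.008,"tz":0,"rx":0,"ry":0,"rz":0,"gripper":1},{"tx":-0.05,"ty":-0.008,"tz":0,"rx":0,"ry":0,"rz":0,"gripper":1},{"tx":0,"ty":0,"tz":0,"rx":0,"ry":0,"rz":0,"gripper":1}])

```text
time_s: 13.12
ee_pos: [460.2, -392.8, 236.3]
ee_rot: [179.9, 0.1, 68.9]
force: [-0.4, 0.3, 0.1]
gripper_width: 0.5
gripper_force: 0.0
```

```bash
python3 rect.py pics/r3.png; python3 meas.py pics/r3.png
python3 - <<'E'
from plan import *
print(env.state()["ee_pos"]); a,K,R,t=load("wrist"); cv2.imwrite("pics/w5.png",np.vstack([cv2.resize(a[:300],(560,300)),cv2.imread("pics/r3.png")[120:420,:560]]))
b=mx(-88,-45,66); show([b+[0,0,60],b])
E
```

```text
[ 196  234   68   88 1090] deg cw from world x 36.36639 [np.float32(2.159), np.float32(2.166), np.float32(2.171)]
[ 460.78037963 -391.69510538  236.09268174]
[ 460.2 -365.1  126. ] t [ 0.0492 -0.0201  0.2202] rz -0.0
[ 460.2 -365.1   66. ] t [ 0.   -0.    0.12] rz -0.0
```

View pics/w5.png

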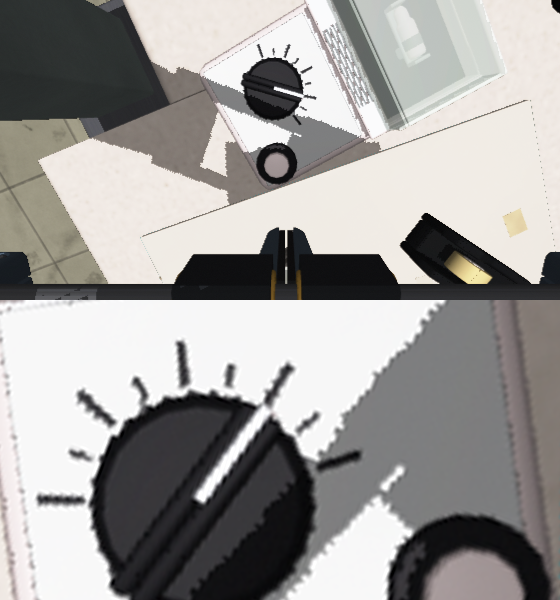

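Run:
```python
from h import *
im,K,R,t=load("wrist")
S=22;c=np.array([482.5,-299.8]);z=90.
W=[[c[0]+S,c[1]+S,z],[c[0]+S,c[1]-S,z],[c[0]-S,c[1]-S,z],[c[0]-S,c[1]+S,z]]
H=cv2.getPerspectiveTransform(proj(W,K,R,t).astype(np.float32),np.float32([[0,0],[440,0],[440,440],[0,440]]))
g=cv2.cvtColor(cv2.warpPerspective(im,H,(440,440),flags=cv2.INTER_LINEAR),6).astype(float)
vv,uu=np.mgrid[:440,:440]; rr=np.hypot(uu-220,vv-220)
for lo,hi in((10,190),(30,170),(60,200)):
    m=(rr>lo)&(rr<hi)&(vv<230)&(g>170); u,v=uu[m],vv[m]
    d=cv2.fitLine(np.c_[u,v].astype(np.float32),cv2.DIST_HUBER,0,.01,.01).ravel(); a=np.degrees(np.arctan2(d[0],-d[1])); print(m.sum(),a%180,"offset from axis mm",((u.mean()-220)*d[1]-(v.mean()-220)*d[0])/10)
# radial angle: centroid per ring
for r0 in range(60,200,20):
    m=(rr>r0-8)&(rr<r0+8)&(vv<230)&(g>170)
    if m.sum(): print(r0,m.sum(),np.degrees(np.arctan2(uu[m].mean()-220,220-vv[m].mean())))
# line correlation: mean intensity along radial direction and offset
best=max(((cv2.remap(g.astype(np.float32),(220+np.arange(20,200)*np.sin(A)+o*np.cos(A)).astype(np.float32)[None],(220-np.arange(20,200)*np.cos(A)+o*np.sin(A)).astype(np.float32)[None],1).mean(),np.degrees(A),o) for A in np.radians(np.arange(26,42,.5)) for o in range(-25,26,1))); print(best)
```

```text
4448 36.277267 offset from axis mm 0.24871841013002793
3649 36.4605 offset from axis mm 0.28821819496501033
3646 36.371468 offset from axis mm 0.28900793903781474
60 397 33.67728414673996
80 425 34.49289057053184
100 424 34.88842193748966
120 414 35.0639275383921
140 429 35.20270696204345
160 414 35.292474803497846
180 407 35.5657171881325
(np.float32(250.46535), np.float64(36.0), -3)
```

The index is at about 2.165, which is inside the tolerance but near its edge. I'll nudge it back about 0.07 rad from the wing's other side, watching the force.

Run:
```python
from plan import *
p,y=fp(2.13,6-43-12,z=74); q,_=fp(2.13,0-43-2.5,z=74);print(y,p)
show([p+[0,0,80],p,q],[y,y,y])
```

```text
55.67982807166369 [ 481.86123367 -332.66094913   74.        ]
[ 481.9 -332.7  154. ] t [ 0.1253 -0.0029  0.1642] rz 0.4449
[ 481.9 -332.7   74. ] t [ 0.   -0.    0.16] rz -0.0
[ 483.8 -329.8   74. ] t [ 0.007 -0.    -0.   ] rz -0.0
```

Emit:
send_rows(motion=[{"tx":0.063,"ty":-0.0015,"tz":0,"rx":0,"ry":0,"rz":0,"gripper":1},{"tx":0.0625,"ty":-0.0015,"tz":0,"rx":0,"ry":0,"rz":0,"gripper":1},{"tx":0,"ty":0,"tz":0.064,"rx":0,"ry":0,"rz":0.225,"gripper":1},{"tx":0,"ty":0,"tz":0.1,"rx":0,"ry":0,"rz":0.22,"gripper":1},{"tx":0,"ty":0,"tz":0.08,"rx":0,"ry":0,"rz":0,"gripper":1},{"tx":0,"ty":0,"tz":0,"rx":0,"ry":0,"rz":0,"gripper":1}])

```text
time_s: 13.92
ee_pos: [480.6, -329.8, 110.7]
ee_rot: [-179.6, -0.0, 55.8]
force: [0.7, 0.1, 0.4]
gripper_width: 0.1
gripper_force: 0.0
```

Run:
```python
from plan import *
print(env.state()["ee_pos"],env.state()["force"])
p,y=fp(2.13,6-43-12,z=74); q,_=fp(2.13,0-43-2.5,z=74)
show([p,q],[y,y])
```

```text
[ 480.58767642 -329.8427359   110.74932099] [0.74049861 0.06786343 0.41724497]
[ 481.9 -332.7   74. ] t [-0.0032  0.0053  0.0735] rz 0.0056
[ 483.8 -329.8   74. ] t [ 0.007 -0.    -0.   ] rz -0.0
```

Emit:
send_rows(motion=[{"tx":-0.003,"ty":0.005,"tz":0,"rx":0,"ry":0,"rz":0,"gripper":1},{"tx":0,"ty":0,"tz":0.073,"rx":0,"ry":0,"rz":0,"gripper":1},{"tx":0.006,"ty":0,"tz":0,"rx":0,"ry":0,"rz":0,"gripper":1},{"tx":0,"ty":0,"tz":0,"rx":0,"ry":0,"rz":0,"gripper":1},{"tx":0,"ty":0,"tz":0,"rx":0,"ry":0,"rz":0,"gripper":1}])

```text
time_s: 14.55
ee_pos: [485.6, -333.3, 78.3]
ee_rot: [179.8, 0.0, 55.8]
force: [0.2, -0.3, -0.8]
gripper_width: 0.7
gripper_force: 0.0
```

Emit:
send_rows(motion=[{"tx":0.002,"ty":0,"tz":0,"rx":0,"ry":0,"rz":0,"gripper":1},{"tx":0,"ty":0,"tz":0,"rx":0,"ry":0,"rz":0,"gripper":1}])

```text
time_s: 14.8
ee_pos: [485.3, -331.9, 76.9]
ee_rot: [180.0, -0.0, 55.8]
force: [0.2, 0.5, -0.7]
gripper_width: 0.6
gripper_force: 0.0
```

Emit:
send_rows(motion=[{"tx":0.002,"ty":0,"tz":0,"rx":0,"ry":0,"rz":0,"gripper":1},{"tx":0,"ty":0,"tz":0,"rx":0,"ry":0,"rz":0,"gripper":1}])

```text
time_s: 15.05
ee_pos: [485.6, -331.1, 76.5]
ee_rot: [180.0, 0.0, 55.8]
force: [0.1, -0.8, 0.6]
gripper_width: 0.6
gripper_force: 0.3
```

Emit:
send_rows(motion=[{"tx":0.002,"ty":0,"tz":0,"rx":0,"ry":0,"rz":0,"gripper":1},{"tx":0,"ty":0,"tz":0,"rx":0,"ry":0,"rz":0,"gripper":1}])

```text
time_s: 15.3
ee_pos: [486.2, -330.5, 76.5]
ee_rot: [180.0, 0.0, 55.8]
force: [-1.4, -2.7, 1.8]
gripper_width: 0.2
gripper_force: 1.2
```

Emit:
send_rows(motion=[{"tx":0.001,"ty":0,"tz":0,"rx":0,"ry":0,"rz":0,"gripper":1},{"tx":0,"ty":0,"tz":0,"rx":0,"ry":0,"rz":0,"gripper":1}])

```text
time_s: 15.55
ee_pos: [486.5, -330.3, 76.5]
ee_rot: [180.0, 0.0, 55.8]
force: [-1.8, -3.3, 0.9]
gripper_width: 0.4
gripper_force: 2.1
```

Emit:
send_rows(motion=[{"tx":0.0024,"ty":0,"tz":0,"rx":0,"ry":0,"rz":0,"gripper":1},{"tx":0,"ty":0,"tz":0,"rx":0,"ry":0,"rz":0,"gripper":1}])

```text
time_s: 15.8
ee_pos: [487.2, -329.7, 76.5]
ee_rot: [179.9, 0.1, 55.8]
force: [-1.6, -6.2, 0.6]
gripper_width: 0.6
gripper_force: 2.8
```

Emit:
send_rows(motion=[{"tx":-0.02,"ty":0,"tz":0,"rx":0,"ry":0,"rz":0,"gripper":1},{"tx":0,"ty":0,"tz":0,"rx":0,"ry":0,"rz":0,"gripper":1},{"tx":0,"ty":0,"tz":-0.1,"rx":0,"ry":0,"rz":0,"gripper":1},{"tx":-0.06,"ty":0,"tz":-0.11,"rx":0,"ry":0,"rz":-0.2,"gripper":1},{"tx":-0.06,"ty":0,"tz":-0.11,"rx":0,"ry":0,"rz":-0.2,"gripper":1},{"tx":0,"ty":0,"tz":0,"rx":0,"ry":0,"rz":0,"gripper":1}])

```text
time_s: 16.55
ee_pos: [451.7, -390.7, 241.2]
ee_rot: [179.4, 0.2, 67.6]
force: [-0.1, 0.9, -0.4]
gripper_width: 0.3
gripper_force: 0.0
```

```bash
python3 rect.py pics/r4.png; python3 meas.py pics/r4.png
python3 - <<'E'
from plan import *
print(env.state()["ee_pos"])
b=mx(-88,-45,66); show([b+[0,0,60],b])
E
```

```text
[ 196  229   58   89 1052] deg cw from world x 30.56656 [np.float32(2.057), np.float32(2.064), np.float32(2.069)]
[ 450.95918608 -388.84751751  238.09300655]
[ 460.2 -365.1  126. ] t [ 0.0509 -0.0009  0.2242] rz -0.0
[ 460.2 -365.1   66. ] t [ 0.   -0.    0.12] rz -0.0
```

View pics/r4.png

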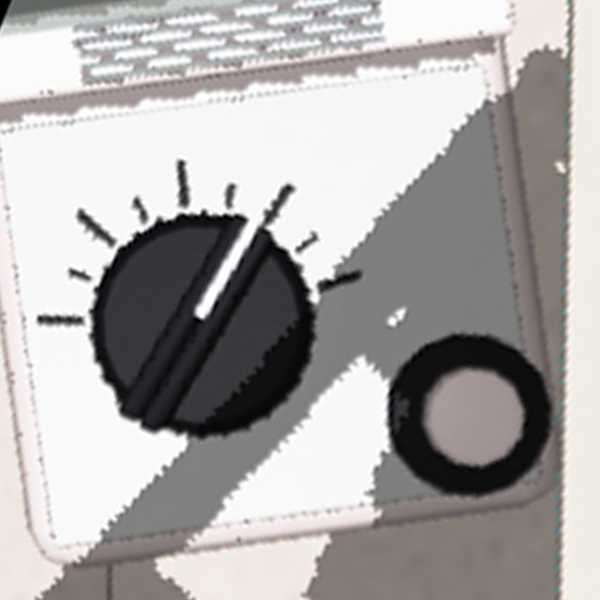

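The index now points at the 12 s line (2.065 ± 0.01 measured against 2.094) and the hood is shut. Now the button.

Emit:
send_rows(motion=[{"tx":0.051,"ty":-0.001,"tz":0.1,"rx":0,"ry":0,"rz":0,"gripper":1},{"tx":0,"ty":0,"tz":0.1,"rx":0,"ry":0,"rz":0,"gripper":1},{"tx":0,"ty":0,"tz":0.1,"rx":0,"ry":0,"rz":0,"gripper":1},{"tx":0,"ty":0,"tz":0,"rx":0,"ry":0,"rz":0,"gripper":1},{"tx":0,"ty":0,"tz":0,"rx":0,"ry":0,"rz":0,"gripper":1}])

```text
time_s: 17.23
ee_pos: [460.3, -364.2, 86.9]
ee_rot: [180.0, -0.0, 67.8]
force: [-0.1, 0.6, 0.4]
gripper_width: 0.5
gripper_force: 0.0
```

Emit:
send_rows(motion=[{"tx":0,"ty":0,"tz":0.01,"rx":0,"ry":0,"rz":0,"gripper":1},{"tx":0,"ty":0,"tz":0.008,"rx":0,"ry":0,"rz":0,"gripper":1},{"tx":0,"ty":0,"tz":0,"rx":0,"ry":0,"rz":0,"gripper":1}])

```text
time_s: 17.6
ee_pos: [460.5, -364.9, 78.1]
ee_rot: [179.9, 0.0, 67.7]
force: [1.6, -1.3, 2.1]
gripper_width: 0.4
gripper_force: 1.4
```

Emit:
send_rows(motion=[{"tx":0,"ty":0,"tz":0.006,"rx":0,"ry":0,"rz":0,"gripper":1},{"tx":0,"ty":0,"tz":0,"rx":0,"ry":0,"rz":0,"gripper":1}])

```text
time_s: 17.85
ee_pos: [460.5, -364.9, 74.7]
ee_rot: [179.9, 0.0, 67.7]
force: [1.7, -1.5, 5.2]
gripper_width: 0.7
gripper_force: 2.3
```

Emit:
send_rows(motion=[{"tx":0,"ty":0,"tz":0.006,"rx":0,"ry":0,"rz":0,"gripper":1},{"tx":0,"ty":0,"tz":0,"rx":0,"ry":0,"rz":0,"gripper":1}])

```text
time_s: 18.1
ee_pos: [460.6, -364.9, 74.3]
ee_rot: [179.8, 0.0, 67.8]
force: [-2.0, 2.4, 19.7]
gripper_width: 0.2
gripper_force: 9.6
```

Emit:
send_rows(motion=[{"tx":0,"ty":0,"tz":0.006,"rx":0,"ry":0,"rz":0,"gripper":1},{"tx":0,"ty":0,"tz":0,"rx":0,"ry":0,"rz":0,"gripper":1},{"tx":0,"ty":0,"tz":0,"rx":0,"ry":0,"rz":0,"gripper":1}])

```text
time_s: 18.48
ee_pos: [460.6, -365.0, 74.1]
ee_rot: [179.7, 0.1, 67.8]
force: [-6.0, 5.4, 34.9]
gripper_width: 0.5
gripper_force: 17.2
```

The button gave a spring-like 2–5 N down to 74.3 mm, then a hard stop. I'll let go, retreat and check.

Emit:
send_rows(motion=[{"tx":0,"ty":0,"tz":-0.06,"rx":0,"ry":0,"rz":0,"gripper":1},{"tx":0,"ty":0,"tz":-0.1,"rx":0,"ry":0,"rz":0,"gripper":1},{"tx":-0.05,"ty":0,"tz":-0.11,"rx":0,"ry":0,"rz":0,"gripper":1},{"tx":0,"ty":0,"tz":-0.06,"rx":0,"ry":0,"rz":0,"gripper":1},{"tx":0,"ty":0,"tz":0,"rx":0,"ry":0,"rz":0,"gripper":1}])

```text
time_s: 19.1
ee_pos: [450.5, -388.1, 234.9]
ee_rot: [179.8, 0.1, 67.7]
force: [-0.0, -0.7, 0.2]
gripper_width: 0.5
gripper_force: 0.0
```

```bash
python3 rect.py pics/r5.png; python3 meas.py pics/r5.png
python3 - <<'E'
from workcell import env
print(env.state()["ee_pos"],env.state()["force"]); print(env.job_done())
E
```

```text
[ 196  229   59   89 1046] deg cw from world x 30.388151 [np.float32(2.054), np.float32(2.061), np.float32(2.066)]
[ 449.78769192 -387.21371577  232.77848472] [-0.55615328  0.7333635  -0.84482304]
the job is handed in; nothing more can be done
None
```

The job is handed in, with no verdict returned: I measured the dial at about 2.06 rad (12 s is 2.094), pushed the hood down onto its stop, then pressed the start button to its hard stop and released it; the arm is clear and I moved no bystanders.

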